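# Slide the sawn stone slice onto the drying bar

## Task

Slide the freshly sawn red-brown stone slice off the blue shelf, across the gap and onto the narrow steel drying bar, without lifting it or tipping it over. Leave it lying flat on the bar alone, square to the bar and centred over the bar's width, clear of the shelf and not touching the grey slice that is already drying there. The grey slice must stay where it is.

Things in the scene. Friction and masses are not known exactly. Their poses are not given: they have to be found in the camera images.
- slice: loose red-brown stone slab, 130 (its x) x 80 (its y) x 28 mm thick (z), 0.6 to 0.9 kg; thin cream veins cross its top. Origin: centre of its underside. It starts flat on the blue shelf, a long side facing the bar, turned at most 0.2 rad from the bar's direction
- stand: fixed stand: white drip tray 400 x 350 mm, rim 22 mm high, carrying bar and shelf; turned up to 0.35 rad. Origin on the table under bar_mid; x along the bar, y level across the bar, away from the shelf (the way to slide), z up. Bare steel bar: y -23 to 23 mm (46 wide), x -100 to 240 mm, flat top at z = 88 mm, edges rounded 3 mm
- shelf: blue shelf of the stand, origin and axes of stand: flat plate x -110 to 130 mm, y -267 to -57 mm, top at z = 90 mm (2 mm above the bar). Open gap of 34 mm between its edge (y = -57) and the bar (y = -23). A white stone offcut 34 mm wide, 18 mm high lies on it near x = 105, y = -240 mm
- bar_mid (a point): point on the top face of the bar, in the middle of its width, in the free part of the bar; axes as stand. The slice's centre belongs over the line through it along x
- shelf_edge (a point): point on the top of the shelf at the middle of its edge towards the bar, 57 mm before bar_mid along stand y
- grey_slice: loose smaller grey stone slab, 70 (x) x 90 (y) x 22 mm, 0.36 kg, already lying on the bar, centred about 180 mm from bar_mid along stand +x. Origin: centre of its underside
Mind the look-alikes: they are no part of the job. What is shaped like the slice but black is not meant.

How it is judged:
By the outcome, as a careful person would: the job done as asked, in the order asked, and still so for the second after the job is handed in, with the robot touching nothing.
It also fails if it takes over 42 s, if anything falls off the work surface, if the arm or the gripper's body presses on something with over 40 N, if the wrist force passes 120 N, or if a joint passes its speed limit or range.

## Robot

A 7-joint arm with a two-finger parallel gripper is mounted at the origin on the work surface. World frame = base frame: x ahead of the robot, y to its left, z up, the work surface at z = 0. Lengths are in m, angles in rad, forces in N, time in s.
With the tool pointing down it reaches from about 0.425 to 0.925 m from the base axis. Payload 6.8 kg.
Tool frame: the origin (TCP) lies between the finger pads; the fingertips stand r.tips_ahead ahead of it and the grasp point (between the pads) lies 5 mm behind it (r.tips_ahead is the distance from the TCP to the fingertips, in m); z points along the fingers, y is the line along which they close (so a half turn about z gives the same grasp; the last joint's range is limited). The gripper opens to 85 mm and grips with 20 to 120 N. Pads are 22 mm wide; open, the fingers measure 114 mm over their backs; the gripper's body (76 mm by 85 mm) begins 54 mm behind the grasp point. The pads swing forward as they close: fully open they stand 13 mm farther back than shut.
Start: joints at [-1.35, 0.477, 0.022, 1.555, -0.011, 1.109, -0.083], TCP at [0.218, 0.639, 0.245] pointing down, gripper open.
Joint ranges: [-2.96, 2.96], [-0.34, 2.1], [-1.41, 1.46], [0.24, 2.44], [-1.37, 4.51], [0.17, 1.92], [-2.96, 2.96]. Speed limits (rad/s): [2.39, 2.39, 3.14, 3.14, 3.14, 3.14, 3.14].

## Interface

Orientations are given as a rotation vector (axis times angle).
In Python, from bench import r gives the robot as it stands.
- The arm moves only by the tool move_arm, never from a script. Its argument "rows" is one flat list of numbers, 4 for each row, row after row: the shift along the tool's x, y, z in cm, then the turn about the tool's z in degrees. In form: [tx, ty, tz, twist, tx, ty, tz, twist, ...]. A call has 1 to 10 rows; each row is the pose to reach, as a shift and turn from the pose commanded when the call began, along the tool's axes at that moment; what a row does not reach only later rows make up. A row lasts 1/8 s, in which the tool goes at most 62.5 mm and 10.7 degrees, less where a joint would pass 70% of its speed; a pose out of reach is approached as far as the arm can. A call with a gripper value outside its range is refused whole. "fingers" is the opening, from 0 (shut) to 1 (fully open), set as the call begins (left out, the last holds). The fingers move at their own pace and stop on an object; "newtons" is the grip in N (left out, the last holds). Time passes only in rows, so rows that repeat a pose let the fingers close. It gives the time, the measured TCP pose, the force, the opening and the grip force at its end, in the units of the state.
- r.get_obs(): the state, without advancing time (a new reading comes with each control period).
- r.grab_frame(name): name is "scene" or "top" or "wrist"; returns the picture (384x512x3 uint8, blue, green, red); there is no depth.
- r.camera_params(name): a dict with "fx", "fy", "cx", "cy" (pixels), "world_from_camera" (4x4, takes a point from camera to world coordinates). Camera axes: x right, y down, z forward; pixel columns grow to the right and rows downward; lengths in m; the calibration is good to about 2 mm. The wrist camera is an equidistant fisheye: a pixel r from the principal point sees the ray r / f radians off the axis. A picture is of the moment at which its call begins: read the wrist's pose just before it. camera_params takes no time and is no camera call; for the wrist camera it gives the pose at the moment of the call.
- r.hand_in(): hands the job in; it is judged then, once.
The state is a dict: "clock": time; "joints": joint angles; "qvel": joint speeds; "tau": joint torques, N m; "tcp_pos": TCP position; "orientation": TCP orientation; "contact_force": force on the tool from outside, world axes, zero at the start; "moment": the same for the moment, N m; "grip_width": finger opening in m; "gripper_force": force on a finger pad.
Only numpy, scipy, OpenCV 4.12 (cv2) and the standard library are available. Lean on these libraries where they do the work, as an engineer would, in place of code of your own. Each camera call takes 0.05 s, during which the arm holds its last target. There are 200 camera calls.

## Working session

There is one attempt and no reset: what is moved stays moved. The work goes in short steps, Python scripts to look and compute and a tool call to move; the robot and the scene stay as the last step left them, time stands still between calls to the robot, and variables do not carry over. Pictures are saved under pics/ and viewed, at most 10 in all, crops included, and the job is handed in when it is done.

Besides the shell and the picture viewer there is one more tool, called after "Request:" as a command line: name --argument value ..., lists and objects as JSON in quotes. move_arm: Moves the arm, as the interface text tells. Its arguments: {"type":"object","properties":{"rows":{"type":"array"},"fingers":{"type":"number"},"newtons":{"type":"number"}},"required":["rows"]}

```bash
ls; mkdir -p pics; python3 - <<'E'
from bench import r
import cv2,numpy as np
o=r.get_obs();print({k:np.round(v,3) for k,v in o.items()}, r.tips_ahead)
for n in("scene","top"):
    f=r.grab_frame(n);cv2.imwrite(f"pics/{n}0.png",f)
    p=r.camera_params(n);print(n,p["fx"],p["fy"],p["cx"],p["cy"],np.round(p["world_from_camera"],4).tolist())
E
```

```text
pics
{'clock': np.float64(0.0), 'joints': array([-1.35 ,  0.478,  0.022,  1.556, -0.012,  1.109, -0.083]), 'qvel': array([ 0.001,  0.002, -0.001, -0.001,  0.   ,  0.001,  0.   ]), 'tau': array([ 0.0000e+00, -5.9646e+01,  1.6070e+00, -2.8120e+01,  1.2000e-02,
        9.0000e-03, -0.0000e+00]), 'tcp_pos': array([0.218, 0.638, 0.244]), 'orientation': array([-5.140e-01, -3.099e+00,  3.000e-03]), 'contact_force': array([-0.1  , -0.179,  0.4  ]), 'moment': array([-0.073,  0.005,  0.022]), 'gripper_force': np.float64(0.0), 'grip_width': np.float64(0.085)} 0.014
scene 398.47966697325904 398.47966697325904 255.72462277025286 191.47464166658708 [[0.3259, 0.6859, -0.6507, 1.1954], [0.9453, -0.2255, 0.2357, -0.2545], [0.015, -0.6919, -0.7219, 0.8254], [0.0, 0.0, 0.0, 1.0]]
top 495.667772305836 495.667772305836 247.79779238800168 191.02352178911568 [[0.0222, -0.9877, 0.1545, 0.3343], [-0.9997, -0.0239, -0.0088, -0.0379], [0.0124, -0.1542, -0.988, 1.444], [0.0, 0.0, 0.0, 1.0]]
```

View pics/top0.png

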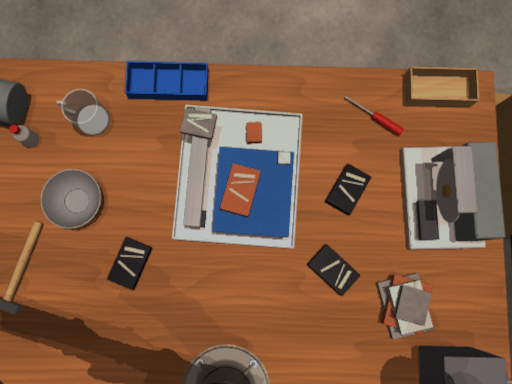

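View pics/scene0.png

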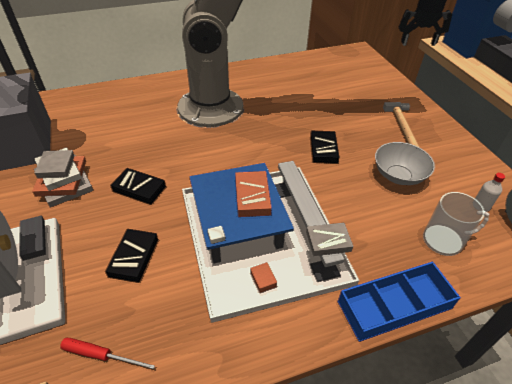

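The slice is at about (240,190) in the top view and (253,193) in the scene view: red-brown, cream veins, on the blue shelf. The other candidates don't fit. The black slabs at (130,263), (348,189) and (333,269) are the wrong colour, the red chip at (254,132) is small and in the tray, and the stack at (405,305) is off the stand. The bar runs along (197,180), with the grey slice at (198,122).

```bash
cat > h.py <<'E'
import numpy as np,cv2
from bench import r
def ray(p,uv,z,fish=False):
    uv=np.atleast_2d(np.asarray(uv,float));x=(uv[:,0]-p["cx"])/p["fx"];y=(uv[:,1]-p["cy"])/p["fy"]
    if fish:
        t=np.hypot(x,y)+1e-9;d=np.c_[x/t*np.sin(t),y/t*np.sin(t),np.cos(t)]
    else: d=np.c_[x,y,np.ones_like(x)]
    T=p["world_from_camera"];d=d@T[:3,:3].T
    return T[:3,3]+d*((z-T[2,3])/d[:,2])[:,None]
def proj(p,X):
    T=p["world_from_camera"];c=(np.atleast_2d(X)-T[:3,3])@T[:3,:3]
    return c[:,:2]/c[:,2:]*p["fx"]+[p["cx"],p["cy"]]
def blob(m,near=None):
    cs,_=cv2.findContours(m.astype(np.uint8),cv2.RETR_EXTERNAL,cv2.CHAIN_APPROX_NONE)
    if near is not None: cs=[c for c in cs if cv2.contourArea(c)>40 and cv2.pointPolygonTest(cv2.convexHull(c),near,True)>-3]
    return max(cs,key=cv2.contourArea)[:,0]
def rect(P):  # centre, (long,short), long-axis angle, in m
    (c,s,a)=cv2.minAreaRect((P[:,:2]*1000).astype(np.float32))
    if s[0]<s[1]: s=s[::-1];a+=90
    a=(a+90)%180-90
    return np.array(c)/1000,np.array(s),np.radians(a)
def masks(f):
    h=cv2.cvtColor(f,cv2.COLOR_BGR2HSV);H,S,V=cv2.split(h)
    return dict(blue=(H>100)&(H<125)&(S>120)&(V>50),red=((H<10)|(H>172))&(S>140)&(V>100))
E
python3 - <<'E'
from h import *
for n,ns,nb in(("top",(240,190),(270,200)),("scene",(253,193),(220,205))):
    f=cv2.imread(f"pics/{n}0.png");p=r.camera_params(n);m=masks(f)
    b=blob(m["blue"],nb);s=cv2.morphologyEx(m["red"].astype(np.uint8),cv2.MORPH_CLOSE,np.ones((7,7)))
    s=blob(s,ns)
    print(n,"shelf",rect(ray(p,b,.09)),"slice",rect(ray(p,s,.118)))
    if n=="top":
        q=cv2.approxPolyDP(cv2.convexHull(b.reshape(-1,1,2)),4,True)[:,0];print("shelf hull px",q.tolist(),(ray(p,q,.09)[:,:2]*1000).round().tolist())
        q=cv2.approxPolyDP(cv2.convexHull(s.reshape(-1,1,2)),3,True)[:,0];print("slice hull px",q.tolist(),(ray(p,q,.118)[:,:2]*1000).round().tolist())
c=cv2.imread("pics/top0.png")[95:255,165:310];cv2.imwrite("pics/crop0.png",cv2.resize(c,None,fx=3.7,fy=3.7,interpolation=cv2.INTER_CUBIC)[:600])
E
```

```text
top shelf (array([ 0.54625146, -0.06512363]), array([237.133255  , 206.73114014]), np.float64(-0.054755923592574175)) slice (array([ 0.54548035, -0.02832403]), array([128.34448242,  77.68608856]), np.float64(-0.24593546981776543))
shelf hull px [[220, 147], [293, 153], [287, 236], [213, 230]] [[669.0, 31.0], [657.0, -174.0], [424.0, -160.0], [436.0, 43.0]]
slice hull px [[233, 164], [259, 171], [247, 215], [220, 207]] [[615.0, -8.0], [598.0, -79.0], [476.0, -49.0], [496.0, 24.0]]
scene shelf (array([ 0.55154333, -0.06546885]), array([244.05606079, 208.00976562]), np.float64(-0.053908372575656456)) slice (array([ 0.54849945, -0.02993642]), array([128.68852234,  77.78278351]), np.float64(-0.2503006571605143))
```

View pics/crop0.png

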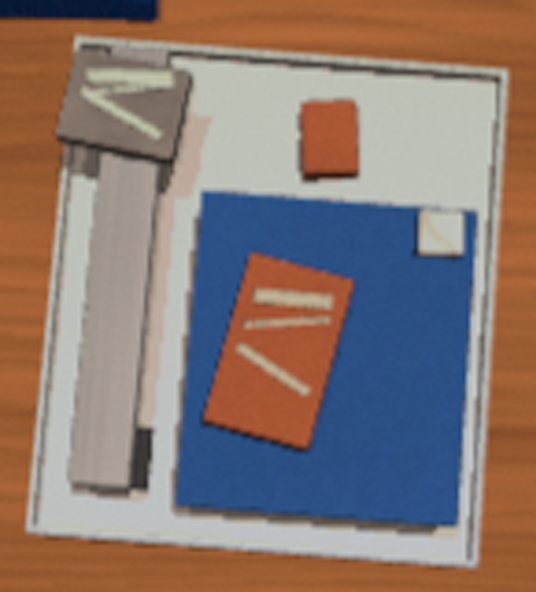

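The crop confirms it: the red-brown veined slice lies on the blue shelf, turned about 0.19 rad from the bar's direction. The measured shelf is 240 x 210 mm once I allow for the pixel border, which matches the given size. The bar's free part is to the left of the shelf and the grey slice is at the bar's top end. I'll push with open fingers, tool y along the bar, so two points bear on the trailing long side.

```bash
cat >> h.py <<'E'
from scipy.spatial.transform import Rotation as Ro
ANG=-0.0545;O=np.array([.5451,.0972]);B=np.array([[np.cos(ANG),-np.sin(ANG)],[np.sin(ANG),np.cos(ANG)]])
def S(w): return (np.atleast_2d(w)[:,:2]-O)@B      # world->stand
def go(x,y,z,ang=ANG):
    o=r.get_obs();R=Ro.from_rotvec(o["orientation"]).as_matrix();t=np.array([*(O+B@[x,y]),z])
    d=R.T@(t-o["tcp_pos"])*100;ya=np.arctan2(R[1,1],R[0,1]);tw=-np.degrees(ang-ya);tw=(tw+90)%180-90
    print("delta cm",d.round(2),"twist",round(tw,2),"F",o["contact_force"].round(1),"stand xy",(S(o["tcp_pos"])[0]*1000).round(1),"z",o["tcp_pos"][2].round(4),"clock",round(float(o["clock"]),2))
E
python3 -c "
from h import *
go(.008,-.2,.2);print(Ro.from_rotvec(r.get_obs()['orientation']).as_matrix().round(3))"
```

```text
delta cm [-54.64 -59.67   4.55] twist 74.28 F [0.3 0.2 0.1] stand xy [-356.3  522.5] z 0.2444 clock 0.1
[[-0.946  0.323 -0.   ]
 [ 0.323  0.946 -0.002]
 [-0.    -0.002 -1.   ]]
```

Request:
move_arm --rows '[-27.3,-29.8,2,37,-54.6,-59.7,4.5,74.3,-54.6,-59.7,4.5,74.3,-54.6,-59.7,4.5,74.3,-54.6,-59.7,4.5,74.3,-54.6,-59.7,4.5,74.3,-54.6,-59.7,4.5,74.3,-54.6,-59.7,4.5,74.3,-54.6,-59.7,4.5,74.3,-54.6,-59.7,4.5,74.3]' --fingers 1

```text
clock: 1.35
tcp_pos: [0.4682, 0.0653, 0.2107]
orientation: [-2.281, -2.16, -0.001]
contact_force: [1.8, 1.0, -0.4]
grip_width: 0.0852
gripper_force: 0.0
```

```bash
python3 -c "
from h import *
go(.008,-.2,.2)"
```

```text
delta cm [-16.4    8.3    1.06] twist 0.02 F [ 1.8  1.  -0.4] stand xy [-75. -36.] z 0.2107 clock 1.35
```

Request:
move_arm --rows '[-16.4,8.3,1,0,-16.4,8.3,1,0,-16.4,8.3,1,0,-16.4,8.3,1,0,-16.4,8.3,1,0,-16.4,8.3,1,0]'

```text
clock: 2.1
tcp_pos: [0.5414, -0.0994, 0.2005]
orientation: [-2.278, -2.162, -0.0]
contact_force: [-0.7, 0.9, -0.1]
grip_width: 0.0854
gripper_force: 0.0
```

```bash
python3 - <<'E'
from h import *
go(.008,-.2,.112)
p=r.camera_params("wrist");f=r.grab_frame("wrist");cv2.imwrite("pics/w1.png",f);m=masks(f)
print({k:(v if np.isscalar(v) else np.round(v,3).tolist()) for k,v in p.items()})
s=cv2.morphologyEx(m["red"].astype(np.uint8),cv2.MORPH_CLOSE,np.ones((9,9)))
s=blob(s);c,sz,a=rect(ray(p,s,.118,True));print("slice",c,sz,a,"stand",S(c),a-ANG)
E
```

```text
delta cm [-0.36  0.1   8.85] twist 0.13 F [-0.7  0.9 -0.1] stand xy [   7.  -196.5] z 0.2005 clock 2.1
{'fx': 297.3186396354542, 'fy': 297.3186396354542, 'cx': 261.9181988588497, 'cy': 192.78952977067087, 'world_from_camera': [[0.999, -0.048, -0.016, 0.547], [-0.051, -0.957, -0.286, -0.027], [-0.001, 0.287, -0.958, 0.329], [0.0, 0.0, 0.0, 1.0]]}
slice [ 0.54745001 -0.02733487] [126.93600464  77.52773285] -0.2457337353651919 stand [[ 0.00913031 -0.12422196]] -0.19123373536519192
```

View pics/w1.png

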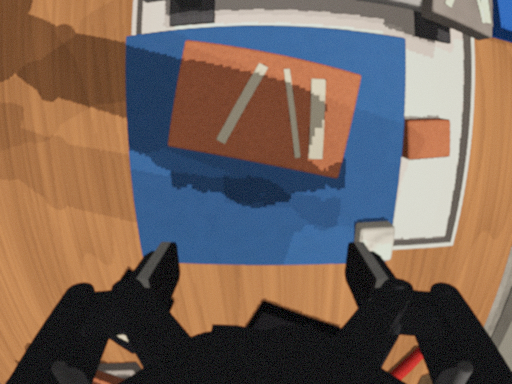

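The wrist view shows the slice with corners near (187,42), (360,75), (338,177) and (170,147). The fingertips at (165,245) and (362,250) are behind it and the far shelf edge is near row 35. It puts the slice at stand (9,-124) mm, -0.19 rad, which agrees with the top view. Now going down behind it.

Request:
move_arm --rows '[-0.5,0.1,5,0.1,-0.5,0.1,8,0.1,-0.5,0.1,8.7,0.1,-0.5,0.1,9.2,0.1,-0.5,0.1,9.3,0.1,-0.5,0.1,9.3,0.1]'

```text
clock: 2.9
tcp_pos: [0.5431, -0.1063, 0.1086]
orientation: [2.282, 2.157, 0.002]
contact_force: [0.5, -0.7, -0.7]
grip_width: 0.0853
gripper_force: 0.0
```

```bash
python3 -c "
from h import *
go(.008,-.145,.107);print(r.tips_ahead)"
```

```text
delta cm [ 5.83 -0.12  0.16] twist -0.11 F [ 0.5 -0.7 -0.7] stand xy [   9.1 -203.3] z 0.1086 clock 2.9
0.014
```

Request:
move_arm --rows '[0.8,-0.1,0.1,0,1.5,-0.1,0.1,0,2,-0.1,0.1,0,2.5,-0.1,0.1,0,3,-0.1,0.1,0,3.5,-0.1,0.1,0,4,-0.1,0.1,0,4.5,-0.1,0.1,0,5,-0.1,0.1,0,5.2,-0.1,0.1,0]'

```text
clock: 4.15
tcp_pos: [0.5441, -0.0547, 0.1068]
orientation: [2.283, 2.158, -0.001]
contact_force: [0.6, -6.5, 2.9]
grip_width: 0.0854
gripper_force: 2.7
```

```bash
cat >> h.py <<'E'
def look(name,z=.118):
    p=r.camera_params("wrist");f=r.grab_frame("wrist");cv2.imwrite(f"pics/{name}.png",f);m=masks(f)
    s=blob(cv2.morphologyEx(m["red"].astype(np.uint8),cv2.MORPH_CLOSE,np.ones((9,9))))
    c,sz,a=rect(ray(p,s,z,True));print("slice size",sz,"stand mm",(S(c)*1000).round(1),"ang",round(a-ANG,4))
    return p,f
E
python3 - <<'E'
from h import *
go(.008,-.1,.107);look("w2")
E
```

```text
delta cm [ 5.17  0.06 -0.03] twist -0.1 F [ 0.6 -6.5  2.9] stand xy [   7.3 -151.7] z 0.1068 clock 4.15
slice size [126.63691711  77.56720734] stand mm [[   0.7 -100.7]] ang -0.0011
```

View pics/w2.png

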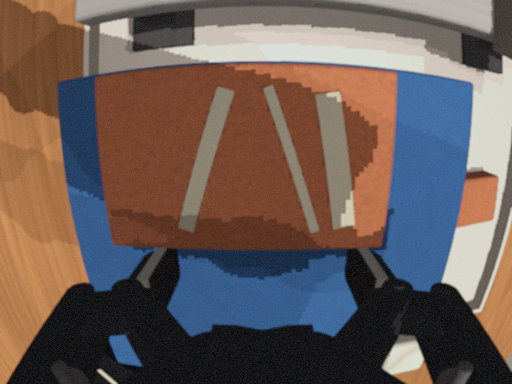

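The slice is now square to the bar (-0.001 rad) with both fingers bearing on its trailing edge. Its far edge is near row 70, with the bar beyond at the top of the picture. Slice centre sits 51 mm ahead of the TCP, so I'll carry on across the gap.

Request:
move_arm --rows '[0.4,0,0,-0.1,0.9,0,0,-0.1,1.4,0,0,-0.1,1.9,0,0,-0.1,2.4,0,0,-0.1,2.9,0,0,-0.1,3.4,0,0,-0.1,3.9,0,0,-0.1,4.4,0,0,-0.1,4.8,0,0,-0.1]'

```text
clock: 5.45
tcp_pos: [0.5467, -0.0073, 0.1068]
orientation: [2.282, 2.159, -0.002]
contact_force: [-0.4, -6.1, 4.8]
grip_width: 0.0851
gripper_force: 3.4
```

```bash
python3 - <<'E'
from h import *
go(.008,-.065,.107);look("w3")
E
```

```text
delta cm [ 3.92  0.07 -0.02] twist -0.04 F [-0.4 -6.1  4.8] stand xy [   7.3 -104.2] z 0.1068 clock 5.45
slice size [126.70298004  77.25636292] stand mm [[  0.7 -53.2]] ang -0.0025
```

Request:
move_arm --rows '[0.4,0,0,0,0.8,0,0,0,1.2,0,0,0,1.6,0,0,0,2,0,0,0,2.4,0,0,0,2.8,0,0,0,3.2,0,0,0,3.6,0,0,0,3.9,0,0,0]'

```text
clock: 6.75
tcp_pos: [0.5493, 0.0327, 0.1067]
orientation: [2.281, 2.16, 0.0]
contact_force: [-0.8, -2.9, -1.8]
grip_width: 0.0852
gripper_force: 1.4
```

```bash
python3 - <<'E'
from h import *
go(.008,-.051,.107);p,f=look("w4",.1165)
cv2.imwrite("pics/t4.png",r.grab_frame("top"))
E
```

```text
delta cm [ 1.32  0.03 -0.03] twist -0.01 F [-0.8 -2.9 -1.8] stand xy [  7.7 -64.2] z 0.1067 clock 6.75
slice size [126.97930908  76.88361359] stand mm [[  1.5 -13. ]] ang -0.0027
```

View pics/w4.png

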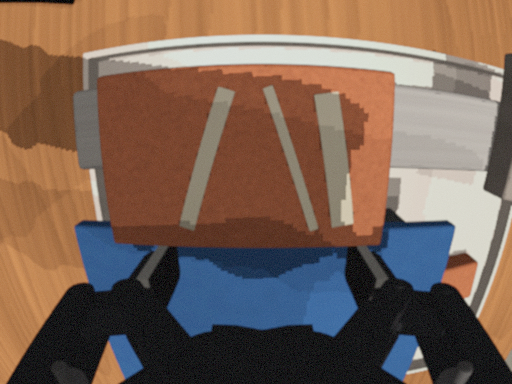

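The slice rests mainly on the bar. The bar shows left of it at (75-100, rows 92-168) and right of it at (392-500, rows 88-170), and the shelf edge is near row 223. Next I'll measure the bar's edges and the shelf edge directly in this view.

```bash
python3 - <<'E'
from h import *
p=r.camera_params("wrist");f=cv2.imread("pics/w4.png")
g=cv2.GaussianBlur(f,(3,3),0).astype(int);bl=masks(f)["blue"]
for u in(84,88,92,404,415,426,440):
    c=g[:,u];d=np.abs(np.diff(c,axis=0)).sum(1)
    pk=[v for v in range(62,240) if d[v]>35 and d[v]==d[max(0,v-3):v+4].max()]
    print(u,[(v,d[v],*(S(ray(p,[u,v+.5],.086,True))[0]*1000).round(1)) for v in pk])
    b=np.nonzero(bl[180:300,u])[0]
    if len(b): print("  shelf edge",(S(ray(p,[u,180+b[0]-.5],.09,True))[0]*1000).round(1))
E
```

```text
84 [(168, np.int64(43), np.float64(-94.0), np.float64(-20.8)), (220, np.int64(77), np.float64(-100.4), np.float64(-53.4)), (225, np.int64(40), np.float64(-101.2), np.float64(-56.8))]
  shelf edge [-97.6 -52.4]
88 [(168, np.int64(58), np.float64(-91.1), np.float64(-20.9)), (220, np.int64(78), np.float64(-97.3), np.float64(-53.3))]
  shelf edge [-94.5 -52.3]
92 [(168, np.int64(124), np.float64(-88.2), np.float64(-21.0)), (220, np.int64(77), np.float64(-94.1), np.float64(-53.2))]
  shelf edge [-91.5 -52.2]
404 [(84, np.int64(78), np.float64(84.6), np.float64(24.7)), (167, np.int64(60), np.float64(87.8), np.float64(-20.6)), (220, np.int64(134), np.float64(92.6), np.float64(-52.1)), (227, np.int64(42), np.float64(93.5), np.float64(-56.6))]
  shelf edge [ 90.6 -51.7]
415 [(85, np.int64(79), np.float64(91.5), np.float64(25.0)), (168, np.int64(63), np.float64(95.1), np.float64(-21.0)), (221, np.int64(154), np.float64(100.5), np.float64(-53.0)), (226, np.int64(44), np.float64(101.2), np.float64(-56.2))]
  shelf edge [ 98.2 -52. ]
426 [(86, np.int64(76), np.float64(98.7), np.float64(25.3)), (168, np.int64(46), np.float64(102.7), np.float64(-20.7)), (221, np.int64(162), np.float64(108.6), np.float64(-53.3)), (226, np.int64(44), np.float64(109.3), np.float64(-56.6))]
  shelf edge [106.1 -52.2]
440 [(90, np.int64(41), np.float64(108.4), np.float64(24.3)), (169, np.int64(49), np.float64(112.9), np.float64(-21.0)), (220, np.int64(159), np.float64(119.3), np.float64(-53.0)), (225, np.int64(42), np.float64(120.1), np.float64(-56.3))]
  shelf edge [116.5 -52. ]
```

```bash
python3 - <<'E'
from h import *
p=r.camera_params("top");f=cv2.imread("pics/t4.png");m=masks(f)
s=blob(cv2.morphologyEx(m["red"].astype(np.uint8),cv2.MORPH_CLOSE,np.ones((7,7))),(215,185))
c,sz,a=rect(ray(p,s,.1165));print("slice",sz,(S(c)*1000).round(1),a-ANG)
f=cv2.imread("pics/top0.png")
g=cv2.GaussianBlur(f,(3,3),0).astype(int)
for v in(160,170,180,190,200,210,220):
    d=np.abs(np.diff(g[v],axis=0)).sum(1);pk=[u for u in range(178,225) if d[u]>25 and d[u]==d[u-2:u+3].max()]
    print(v,[(u,d[u],*(S(ray(p,[u+.5,v],.086))[0]*1000).round(1)) for u in pk])
E
```

```text
Traceback (most recent call last):
  File "h.py", line 16, in blob
    return max(cs,key=cv2.contourArea)[:,0]
           ~~~^^^^^^^^^^^^^^^^^^^^^^^^
ValueError: max() iterable argument is empty
```

```bash
python3 - <<'E'
from h import *
p=r.camera_params("top");f=cv2.imread("pics/top0.png")
g=cv2.GaussianBlur(f,(3,3),0).astype(int)
for v in(160,175,190,205,220):
    d=np.abs(np.diff(g[v],axis=0)).sum(1);pk=[u for u in range(178,225) if d[u]>25 and d[u]==d[u-2:u+3].max()]
    print(v,[(u,d[u],*(S(ray(p,[u+.5,v],.086))[0]*1000).round(1)) for u in pk])
E
```

```text
160 [(178, np.int64(80), np.float64(81.9), np.float64(52.9)), (182, np.int64(68), np.float64(82.7), np.float64(41.8)), (188, np.int64(58), np.float64(84.1), np.float64(25.1)), (204, np.int64(45), np.float64(87.6), np.float64(-19.5)), (207, np.int64(58), np.float64(88.3), np.float64(-27.8)), (217, np.int64(111), np.float64(90.5), np.float64(-55.7))]
175 [(181, np.int64(64), np.float64(40.1), np.float64(40.4)), (187, np.int64(55), np.float64(41.4), np.float64(23.8)), (205, np.int64(63), np.float64(45.3), np.float64(-26.1)), (215, np.int64(102), np.float64(47.5), np.float64(-53.8))]
190 [(179, np.int64(71), np.float64(-2.4), np.float64(41.8)), (185, np.int64(49), np.float64(-1.1), np.float64(25.3)), (201, np.int64(46), np.float64(2.3), np.float64(-18.9)), (204, np.int64(68), np.float64(3.0), np.float64(-27.1)), (214, np.int64(121), np.float64(5.2), np.float64(-54.7)), (224, np.int64(88), np.float64(7.3), np.float64(-82.4))]
205 [(178, np.int64(61), np.float64(-44.3), np.float64(40.5)), (184, np.int64(65), np.float64(-43.0), np.float64(24.0)), (202, np.int64(67), np.float64(-39.2), np.float64(-25.4)), (213, np.int64(117), np.float64(-36.8), np.float64(-55.6)), (220, np.int64(81), np.float64(-35.3), np.float64(-74.9))]
220 [(182, np.int64(48), np.float64(-84.7), np.float64(25.5)), (199, np.int64(121), np.float64(-81.1), np.float64(-21.0)), (205, np.int64(147), np.float64(-79.8), np.float64(-37.4)), (211, np.int64(112), np.float64(-78.6), np.float64(-53.8))]
```

Both views put the bar's centre line at +2.0 mm in my stand frame, with a bar width of 45.8 mm and the shelf edge at -55, so all three are consistent. The slice centre is at -13.0, leaving 15 mm to go. I'll push most of that, then measure.

Request:
move_arm --rows '[0.3,0,0,0,0.6,0,0,0,0.9,0,0,0,1.1,0,0,0,1.2,0,0,0,1.3,0,0,0,1.3,0,0,0]'

```text
clock: 7.72
tcp_pos: [0.5501, 0.0455, 0.1068]
orientation: [2.282, 2.16, 0.0]
contact_force: [-1.0, -3.6, 0.9]
grip_width: 0.0851
gripper_force: 1.8
```

```bash
sed -i 's/O=np.array(\[.5451,.0972\])/O=np.array([.5452,.0992])/' h.py; cat >> h.py <<'E'
def bar(p,f):
    g=cv2.GaussianBlur(f,(3,3),0).astype(int)
    for u in(84,88,92,404,415,426,440):
        d=np.abs(np.diff(g[:,u],axis=0)).sum(1);pk=[v for v in range(62,240) if d[v]>35 and d[v]==d[max(0,v-3):v+4].max()]
        y=[(S(ray(p,[u,v+.5],.086,True))[0,1]*1000).round(1).item() for v in pk];print(u,[k for k in y if 15<abs(k)<32])
E
python3 - <<'E'
from h import *
go(.008,-.051,.107);bar(*look("w5",.116))
E
```

```text
delta cm [ 0.23  0.02 -0.02] twist -0.02 F [-1.  -3.6  0.9] stand xy [  7.8 -53.3] z 0.1068 clock 7.72
slice size [127.15081024  77.34384155] stand mm [[ 1.4 -2.3]] ang -0.0011
84 [-23.1]
88 [22.1, -23.1]
92 [-23.1]
404 [26.9, 21.5, -23.5]
415 [27.1, 21.6, -23.4]
426 [27.9, 21.2, -23.4]
440 [21.6, -23.4]
```

Request:
move_arm --rows '[0.1,0,0,0,0.2,0,0,0,0.2,0,0,0,0.2,0,0,0]'

```text
clock: 8.28
tcp_pos: [0.5501, 0.0476, 0.1067]
orientation: [-2.281, -2.16, -0.0]
contact_force: [0.0, -4.1, 1.7]
grip_width: 0.0856
gripper_force: 2.0
```

```bash
python3 - <<'E'
from h import *
go(.008,-.12,.107);bar(*look("w6",.116))
E
```

```text
delta cm [-6.87  0.03 -0.03] twist -0.02 F [ 0.  -4.1  1.7] stand xy [  7.8 -51.3] z 0.1067 clock 8.28
slice size [127.17323303  77.65142822] stand mm [[ 1.2 -0.1]] ang -0.0019
84 []
88 [21.9, -23.5]
92 [-23.5]
404 [27.4, 21.4, -23.2]
415 [28.0, 21.5, -23.2]
426 [28.2, 21.6, -23.2]
440 [21.9, -23.2]
```

The slice centre is at -0.1 mm against a bar centre of -0.8 to 0, and it is square within 0.002 rad. Backing straight off, then up and away.

Request:
move_arm --rows '[-0.5,0,0,0,-1.5,0,0,0,-3.5,0,0,0,-5,0,-1,0,-6,0,-5,0,-8,0,-9,0,-10,0,-12,0,-12,0,-14,0,-12,0,-14,0,-12,0,-14,0]'

```text
clock: 9.57
tcp_pos: [0.543, -0.0718, 0.246]
orientation: [-2.28, -2.159, 0.0]
contact_force: [-0.6, 0.1, -0.1]
grip_width: 0.0851
gripper_force: 0.0
```

```bash
python3 - <<'E'
from h import *
print(r.get_obs()["contact_force"].round(1))
look("w7",.116);f=r.grab_frame("top");cv2.imwrite("pics/t7.png",f);sc=r.grab_frame("scene");cv2.imwrite("pics/s7.png",sc)
for n,f,k in(("top",f,(200,185)),("scene",sc,(290,195))):
  try:
    p=r.camera_params(n);s=blob(cv2.morphologyEx(masks(f)["red"].astype(np.uint8),cv2.MORPH_CLOSE,np.ones((7,7))),k)
    c,sz,a=rect(ray(p,s,.116));print(n,"slice",sz,(S(c)*1000).round(1),a-ANG)
  except ValueError: print(n,"hidden")
w=cv2.imread("pics/w7.png");cv2.imwrite("pics/fin.png",cv2.resize(np.hstack([w,sc]),(800,300)))
E
```

```text
[-0.6  0.1 -0.1]
slice size [129.11309814  42.68321228] stand mm [[ -1.1 -32.1]] ang -0.2138
top slice [128.47109985  79.73615265] [[-0.9 -2.8]] 0.0028257532628110163
scene slice [129.37026978  78.63288116] [[ 2.1 -3.9]] 0.0005543431690824344
```

View pics/fin.png

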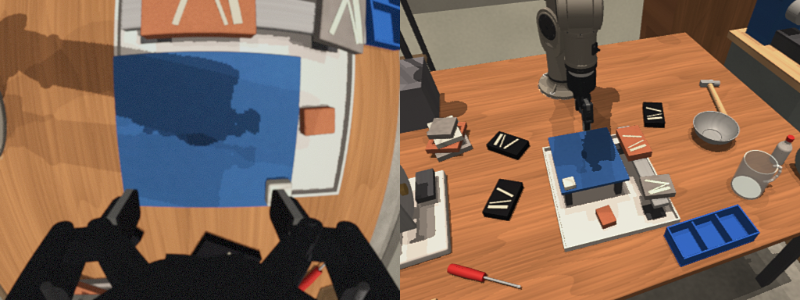

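The job looks done: the slice is on the bar, clear of shelf and grey slice. The top view's -2.8 mm includes some of the visible side face. For an unbiased check I'll put the wrist camera straight over the bar, staying high.

Request:
move_arm --rows '[5,0,0,0,9,0,0,0,10,0,0,0,10,0,0,0,10,0,0,0]'

```text
clock: 10.35
tcp_pos: [0.5488, 0.026, 0.2465]
orientation: [2.283, 2.157, -0.001]
contact_force: [-0.8, 0.3, -0.3]
grip_width: 0.0851
gripper_force: 0.0
```

```bash
python3 - <<'E'
from h import *
p,f=look("w8",.116);c=p["world_from_camera"][:3,3];print("cam",S(c)*1000,c[2])
g=cv2.GaussianBlur(f,(3,3),0).astype(int)
from math import inf
def px(xy,z):   # fisheye projection
    T=p["world_from_camera"];w=O+B@np.array(xy);d=T[:3,:3].T@(np.array([*w,z])-T[:3,3]);t=np.arctan2(np.hypot(*d[:2]),d[2]);k=p["fx"]*t/np.hypot(*d[:2]);return d[0]*k+p["cx"],d[1]*k+p["cy"]
for x in(-.09,-.085,-.08,-.05,-.02,.02,.05,.08,.09,.1,.11,.12):
    z=.116 if abs(x)<.06 else .086
    ys=np.arange(-.07,.06,.0005);uv=np.array([px((x,y),z) for y in ys],np.float32)
    pr=cv2.remap(cv2.GaussianBlur(f,(3,3),0),uv[:,None,0],uv[:,None,1],cv2.INTER_LINEAR)[:,0].astype(int)
    d=np.abs(pr[4:]-pr[:-4]).sum(1);print(x,[(round(float(ys[i+2]*1000),1),int(d[i])) for i in range(len(d)) if d[i]>45 and d[i]==d[max(0,i-8):i+9].max()])
E
```

```text
slice size [125.73319244  77.18971252] stand mm [[ 0.5 -0.4]] ang 0.0005
cam [[9.40967148 0.24201596]] 0.3745115221583672
-0.09 [(-57.0, 231), (-35.0, 133), (-24.0, 85), (22.5, 78), (31.5, 103), (42.0, 132), (49.0, 137)]
-0.085 [(-57.0, 200), (-35.0, 129), (-24.0, 99), (22.5, 80), (32.5, 103), (44.5, 134), (49.0, 139)]
-0.08 [(-56.0, 96), (-51.0, 59), (-38.5, 130), (-23.5, 92), (22.0, 78), (31.5, 90), (42.0, 119), (49.0, 149)]
-0.05 [(-58.0, 75), (-50.5, 103), (-40.0, 128), (27.5, 99), (39.5, 196)]
-0.02 [(-63.5, 80), (-63.0, 80), (-50.5, 104), (-40.0, 141), (29.0, 98), (40.0, 194)]
0.02 [(-66.0, 80), (-65.5, 80), (-50.5, 103), (-50.0, 103), (-40.0, 127), (12.0, 53), (29.5, 86), (39.5, 213)]
0.05 [(-59.0, 68), (-50.5, 103), (-40.0, 86), (-28.5, 69), (39.5, 205)]
0.08 [(-56.0, 81), (-50.0, 65), (-37.0, 124), (-24.0, 111), (24.5, 125), (49.5, 151)]
0.09 [(-56.0, 74), (-51.0, 64), (-38.0, 127), (-24.5, 105), (24.5, 124), (49.5, 157)]
0.1 [(-56.0, 75), (-50.0, 60), (-37.5, 130), (-23.5, 99), (24.0, 128), (49.5, 164)]
0.11 [(-56.5, 235), (-24.0, 93), (24.5, 117), (49.0, 159)]
0.12 [(-56.5, 239), (-23.5, 54), (25.5, 114), (49.0, 174)]
```

View pics/w8.png

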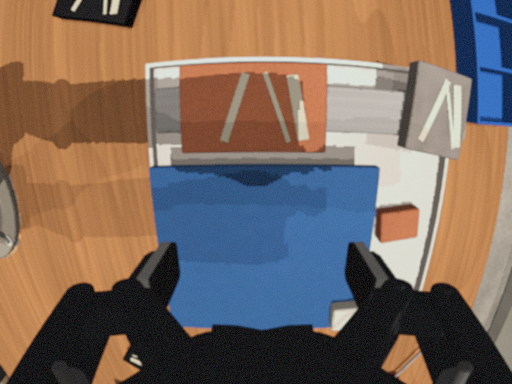

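Slice edges measure -40.0 and 39.5 mm, and bar edges about -24 and 23.5 mm, so it is centred within 0.5 mm and square. The view shows the slice at (253,108), clear of the shelf edge at row 166 and of the grey slice starting at column 400. The arm touches nothing, so I'm handing in.

```bash
python3 -c "
from bench import r
print(r.hand_in())"
```

```text
the job is handed in; nothing more can be done
None
```

I slid the slice across the gap and handed the job in: it lies flat on the bar, square and centred to within about 0.5 mm by the last wrist view, clear of the shelf, with the grey slice not touched; the judge's verdict wasn't shown.

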